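Complete the primary-colour paint set

TASK

The wooden paint set is missing its yellow. Slide the clear lid back, lay the yellow paint tube flat in the empty bay with its cap pointing the same way as the red and blue tubes (do not drop it in), and slide the lid fully shut. Leave the red, blue and green tubes where they are.

Things in the scene. Friction and masses are not known exactly. Their poses are not given: they have to be found in the camera images.
- paint_box: Light wooden box, does not move; 162 (its x) x 248 (its y) x 50 mm high, origin: centre of underside, z up. Walls 8 mm, inner floor at height 6, lid underside at 43. Three bays run along x: empty (yellow) at y = -70 mm, red 0, blue +70; each 146 mm long, 54 wide between floor cleats 8 mm high at both ends (x beyond +-45), middle free. Inner end wall at y = -116. Caps lie towards -x.
- yellow_bay (a point): Centre of the empty bay on the inner floor: box x = 0, y = -70 mm, 6 mm above the underside; axes as the box's. In its middle (x within +-45 mm) the floor is free for 46 mm to the end wall and 50 mm to the red tube, room for fingers beside the tube. Between here and the loose tubes stand a sharpener and a trimmer's raised arm, both up to 150 mm above the counter: carry above them.
- box_lid (a joint): Clear sliding lid, position in m along the box's +y: 0 = fully shut against the -y end wall, 0.13 = slid back to its stop, its edge then at box y = +15 mm. Starts 0 to 0.015. From about 0.10 the bay is clear. It slides in grooves with about 1.5 N of friction, stays where it is left and cannot be lifted off.
- lid_pull (a point): Centre of the wooden pull bar on the lid, moving with it: 80 mm along the box's x, 14 mm along y, from 46 mm (lid panel's top) to 66 mm above the box's underside; this point at 56 mm. At box x = 0, y = -85 mm when shut. Box rims and lid end rails reach 50 mm; the nearest rail is 15 mm from the bar's side. Axes as the box's.
- yellow_tube: Yellow paint tube lying flat on the counter, 44 x 130 x 33 mm, 50 to 105 g. Origin: centre of its underside; its y is the long axis: white cap (30 mm across) at y = -43 to -65 mm, flat tail 44 mm wide, 3 mm thick at +65 mm. The body is 39 mm wide (along its x) from y = -40 to +10 mm, highest (33 mm) near the cap, sloping down to the tail; grasp it across x there.
- yellow_cap (a point): Centre of the yellow tube's cap, at tube y = -54 mm, 17 mm above its underside.
- green_tube: Green paint tube, 40 x 116 x 30 mm, a bystander lying on the counter; may lie nearer or farther than the yellow one. Origin: centre of its underside, long axis y, cap at -y.
- red_tube: Red paint tube, 44 x 130 x 33 mm, loose in the middle bay of the box; origin: centre of its underside, cap at its -y end.
- blue_tube: Blue paint tube, 44 x 130 x 33 mm, loose in the bay at box y = +70 mm; origin: centre of its underside, cap at its -y end.

How it is judged:
By the outcome, as a careful person would: the job done as asked, in the order asked, and still so for the second after the job is handed in, with the robot touching nothing.
It also fails if it takes over 66 s, if anything falls off the work surface, if the arm or the gripper's body presses on something with over 40 N, if the wrist force passes 120 N, or if a joint passes its speed limit or range.

ROBOT

A 6-joint arm with a two-finger parallel gripper is mounted at the origin on a cart in front of the work surface, level with it; the furniture and walls round the work are solid. World frame = base frame: x ahead of the robot, y to its left, z up, the work surface at z = 0. Lengths are in mm, angles in rad, forces in N, time in s.
With the tool pointing down it reaches from about 350 to 975 mm from the base axis. Payload 7.1 kg.
Tool frame: the origin (TCP) lies on the front face of the gripper's body, between the roots of the fingers; the fingertips stand 80 mm ahead of it and the grasp point (between the pads) lies 61 mm ahead of it (env.tips_ahead is the distance from the TCP to the fingertips, in mm); z points along the fingers, y is the line along which they close (so a half turn about z gives the same grasp; the last joint's range is limited). The gripper opens to 88 mm and grips with 3 to 60 N. Pads are 20 mm wide; open, the fingers measure 115 mm over their backs; the gripper's body (75 mm by 178 mm) begins 61 mm behind the grasp point.
Start: joints at [-1.147, 0.423, 1.63, -0, 1.089, -0.019], TCP at [267.809, -564.698, 302.675] pointing down, gripper open.
Joint ranges: [-3, 3], [-0.9, 2.11], [0.09, 2.58], [-1.31, 4.45], [0.11, 2.69], [-2.54, 2.54]. Speed limits (rad/s): [2.39, 2.39, 3.01, 3.14, 3.14, 3.14].

INTERFACE

Orientations are given as a unit quaternion [x, y, z, w].
In Python, from station import env, set_gripper, viewer, workorder gives the robot as it stands. Calls block until the motion is done:
- env.reach(position, orientation): joint-space move of the TCP to a pose.
- env.move_l(position, rot=None, rate=150, f_stop=None): straight line of the TCP; rot=None keeps the orientation; rate is the mean speed in mm/s. With f_stop (N) it stops when the force on the tool has changed by that much, and returns True; else False.
- env.move_joints(angles): joint-space move.
- set_gripper(opening): finger opening in mm; the grip force is fixed at half the most; returns when the fingers have stopped.
- env.hold(seconds).
- env.ik(position, orientation): joint angles nearest the present ones, or None.
- env.read_state(): the state.
- viewer.camera(name): name is "scene" or "top" or "wrist"; returns the picture (420x560x3 uint8, blue, green, red); there is no depth.
- viewer.camera_params(name): a dict with "fx", "fy", "cx", "cy" (pixels), "pose" (4x4, takes a point from camera to world coordinates); the wrist camera has in their place "tool_from_camera" (4x4, takes a point from camera to tool coordinates, whose origin is the TCP and whose axes are the flange's). Camera axes: x right, y up, looking along -z (the intrinsics and any distortion apply to the point x, -y, -z); pixel columns grow to the right and rows downward; lengths in mm; the calibration is good to about 2 mm. A picture is of the moment at which its call begins: read the wrist's pose just before it. camera_params takes no time and is no camera call.
A pose or a line that the arm cannot do raises env.IKError and nothing moves.
- workorder.sign_off(): hands the job in; it is judged then, once.
The state is a dict: "time_s": time; "qpos": joint angles; "dq": joint speeds; "tau": joint torques, N m; "tool_pos": TCP position; "orientation": TCP orientation; "force": force on the tool from outside, world axes, zero at the start; "wrist_torque": the same for the moment, N m; "width": finger opening in mm; "grip_force": force on a finger pad.
Only numpy, scipy, OpenCV 4.12 (cv2) and the standard library are available. Lean on these libraries where they do the work, as an engineer would, in place of code of your own. Each camera call takes 0.05 s, during which the arm holds its last target. There are 200 camera calls.

## Working session

There is one attempt and no reset: what is moved stays moved. The work goes in short steps, each a Python script; the robot and the scene stay as the last script left them, time stands still between calls to the robot, and variables do not carry over. Pictures are saved under pics/ and viewed, at most 10 in all, crops included, and the job is handed in when it is done.

```bash
mkdir -p pics; ls
python3 - <<'E'
from station import env, viewer
import cv2
for n in ("top","scene"):
    im=viewer.camera(n); cv2.imwrite(f"pics/{n}0.png",im)
    p=viewer.camera_params(n); print(n,{k:(v if k!='pose' else v) for k,v in p.items()})
print(viewer.camera_params("wrist"))
print(env.read_state())
E
```

```text
pics
top {'fx': 518.844206309758, 'fy': 518.844206309758, 'cx': 278.9481416656457, 'cy': 206.40611375033032, 'pose': array([[ 6.42359769e-03,  9.93970375e-01, -1.09460635e-01,
         3.90192256e+02],
       [-9.99869621e-01,  4.76258966e-03, -1.54291738e-02,
         1.19580652e+02],
       [-1.48148255e-02,  1.09545474e-01,  9.93871375e-01,
         1.34218444e+03],
       [ 0.00000000e+00,  0.00000000e+00,  0.00000000e+00,
         1.00000000e+00]])}
scene {'fx': 477.0984168107549, 'fy': 477.0984168107549, 'cx': 283.7594152552831, 'cy': 210.5138950795656, 'pose': array([[-6.94168593e-01,  4.31269480e-01, -5.76312936e-01,
        -1.67783396e+02],
       [-7.19423187e-01, -3.89352870e-01,  5.75182251e-01,
         8.66191884e+02],
       [ 2.36694548e-02,  8.13886342e-01,  5.80541798e-01,
         8.05532989e+02],
       [ 0.00000000e+00,  0.00000000e+00,  0.00000000e+00,
         1.00000000e+00]])}
{'fx': 325.6148543344705, 'fy': 325.6148543344705, 'cx': 279.7383796247747, 'cy': 211.51008785852625, 'tool_from_camera': array([[-8.74139730e-04,  9.70079169e-01,  2.42787234e-01,
   
[... 296 characters left out ...]
'qpos': array([-1.14702764e+00,  4.23745152e-01,  1.63056626e+00,  5.04901343e-07,
        1.08855883e+00, -1.89868668e-02]), 'dq': array([-4.41458318e-05, -9.78138374e-04, -1.31070475e-03, -1.26671508e-03,
       -1.41876644e-03,  1.16740117e-03]), 'tau': array([-1.02299535e-03, -5.45621967e+01, -2.74325198e+01,  6.44989894e-02,
        1.88988604e-02, -1.18284518e-05]), 'tool_pos': array([ 267.65147948, -564.39007876,  302.00996841]), 'orientation': array([ 9.75595678e-01,  2.19573824e-01, -1.28186750e-04, -6.25802844e-04]), 'force': array([ 0.33939405,  0.41932344, -0.16525103]), 'wrist_torque': array([ 0.03002101, -0.02706899,  0.08815783]), 'grip_force': 0.0, 'width': 87.80466788079207}
```

View pics/top0.png

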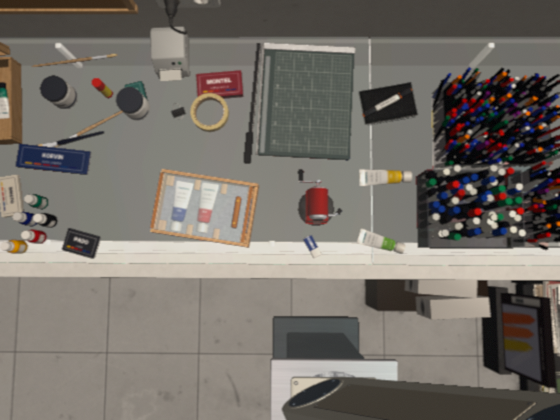

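View pics/scene0.png

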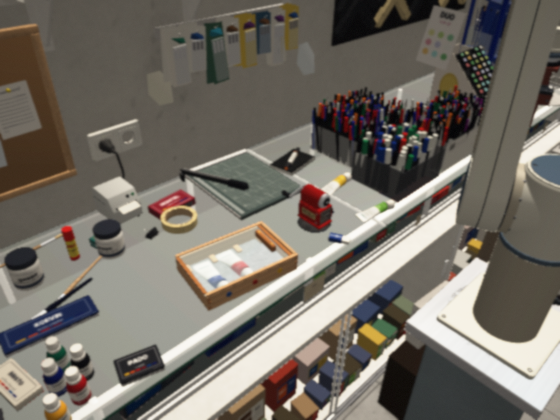

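The top view shows the box with corners near (162,170), (258,183), (248,246) and (151,231). The pull bar is at (236,211), on the right (-y) side, so the lid is shut. The yellow tube is near (385,177), the green tube near (381,241) and the red sharpener near (317,204). I'll enlarge the key areas.

```bash
python3 - <<'E'
import cv2,numpy as np
im=cv2.imread("pics/top0.png")
a=cv2.resize(im[155:260,140:270],None,fx=5,fy=5,interpolation=cv2.INTER_CUBIC)[:, :]
b=cv2.resize(im[155:260,345:425],None,fx=5,fy=5,interpolation=cv2.INTER_CUBIC)
c=np.hstack([a,b]);print(c.shape)
cv2.imwrite("pics/crop0.png",cv2.resize(c,None,fx=.76,fy=.76,interpolation=cv2.INTER_AREA))
E
cat > h.py <<'E'
import numpy as np,cv2
from station import env,set_gripper,viewer,workorder
from scipy.spatial.transform import Rotation as R
def ray(p,pose,uv,z):
    d=pose[:3,:3]@np.array([(uv[0]-p['cx'])/p['fx'],-(uv[1]-p['cy'])/p['fy'],-1.])
    o=pose[:3,3]; return o+d*(z-o[2])/d[2]
def top(uv,z): p=viewer.camera_params("top"); return ray(p,p['pose'],uv,z)
def wpose(s):
    T=np.eye(4);T[:3,:3]=R.from_quat(s['orientation']).as_matrix();T[:3,3]=s['tool_pos']
    return T@viewer.camera_params("wrist")['tool_from_camera']
def wrist(name):
    s=env.read_state(); im=viewer.camera("wrist"); cv2.imwrite(f"pics/{name}.png",im); np.save(f"pics/{name}.npy",wpose(s)); return im
def wpt(name,uv,z): return ray(viewer.camera_params("wrist"),np.load(f"pics/{name}.npy"),uv,z)
def down(a):
    """tool down, tool x axis at world angle a (closing axis y at a-90deg)"""
    c,s=np.cos(a),np.sin(a); return R.from_matrix([[c,s,0],[s,-c,0],[0,0,-1]]).as_quat()
E
python3 - <<'E'
from h import *
for uv in [(162,170),(258,183),(248,246),(151,231)]: print('box',top(uv,50).round())
print('bar',top((238,197),66).round(),top((235,227),66).round())
print('Y',top((361,178),5).round(),top((411,177),15).round())
print('G',top((361,236),5).round(),top((404,248),15).round())
print('sharp',top((317,204),100).round())
print(R.from_quat(env.read_state()['orientation']).as_matrix().round(2))
E
```

```text
(525, 1050, 3)
box [624. 437.  50.]
box [592. 193.  50.]
box [433. 216.  50.]
box [469. 459.  50.]
bar [554. 241.  66.] [479. 248.  66.]
Y [613. -73.   5.] [ 614. -200.   15.]
G [462. -71.   5.] [ 432. -178.   15.]
sharp [533.  47. 100.]
[[ 0.9   0.43 -0.  ]
 [ 0.43 -0.9   0.  ]
 [ 0.   -0.   -1.  ]]
```

View pics/crop0.png

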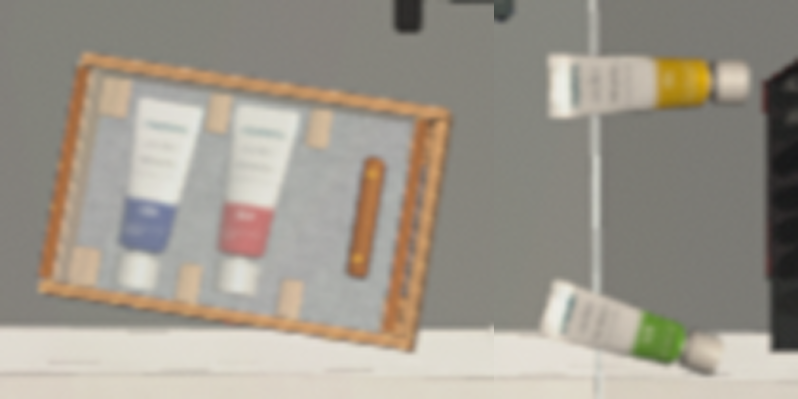

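The crop shows the white caps of the red and blue tubes at the bottom, which is box -x (towards the robot). The yellow tube's cap points right, towards world -y, and its tail points +y. Measured sizes match: box 157x246 mm, tube 127 mm, yaw about -7.7°. Next I'll check IK and look from above the bar.

Run:
```python
from h import *
yaw=np.radians(-7.7)
for k in (0,np.pi):
    for p,a in (((516,243,300),yaw+k),((534,372,134),yaw+k),((518,257,90),yaw+k),((613,-130,300),np.pi/2+k),((613,-130,84),np.pi/2+k)):
        q=env.ik(p,down(a)); print(k,p,None if q is None else np.round(q,2))
```

```text
0 (516, 243, 300) [ 0.42  0.35  1.76 -0.    1.04  2.12]
0 (534, 372, 134) [ 0.59  0.67  1.65 -0.    0.81  2.3 ]
0 (518, 257, 90) [ 0.44  0.67  1.83 -0.    0.64  2.15]
0 (613, -130, 300) [-0.23  0.43  1.63 -0.    1.08 -0.23]
0 (613, -130, 84) [-0.23  0.72  1.72 -0.    0.7  -0.23]
3.141592653589793 (516, 243, 300) [ 0.42  0.35  1.76 -0.    1.04 -1.02]
3.141592653589793 (534, 372, 134) [ 0.59  0.67  1.65 -0.    0.81 -0.85]
3.141592653589793 (518, 257, 90) [ 0.44  0.67  1.83 -0.    0.64 -1.  ]
3.141592653589793 (613, -130, 300) None
3.141592653589793 (613, -130, 84) None
```

Run:
```python
from h import *
a=np.radians(180-7.7)
env.reach([516,243,330],down(a))
print(env.read_state()['time_s'],env.read_state()['tool_pos'])
wrist("w1")
```

```text
3.0667 [516.31746878 242.41720327 329.97078622]
```

View pics/w1.png

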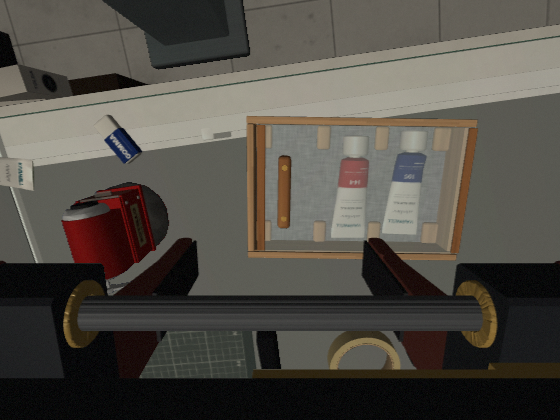

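The wrist view shows the box corners at (247,118), (477,121), (462,257) and (248,258). The pull bar runs from (285,156) to (283,228), and the trimmer's arm tip is near (265,345).

Run:
```python
from h import *
c=[wpt("w1",uv,50)[:2] for uv in [(247,118),(477,121),(462,257),(248,258)]]
for p in c: print(p.round(1))
print('sides',[np.linalg.norm(c[i]-c[(i+1)%4]).round() for i in range(4)])
v=(c[1]-c[0]+c[2]-c[3]); print('yaw',np.degrees(np.arctan2(-v[0],v[1])), 'ctr',np.mean(c,0))
b=[wpt("w1",uv,66)[:2] for uv in [(285,156),(283,228)]];print(b,np.mean(b,0),np.linalg.norm(b[0]-b[1]))
for z in (20,150): print('trim tip wrist',z,wpt("w1",(265,335),z).round(),wpt("w1",(275,370),z).round(),'top',top((247,160),z).round(),top((262,45),z).round())
```

```text
[434.2 219.4]
[470.9 463.7]
[626.1 447.4]
[592.7 194.9]
sides [np.float64(247.0), np.float64(156.0), np.float64(255.0), np.float64(160.0)]
yaw -8.032038200365404 ctr [531.00529144 331.32743215]
[array([478.4701788 , 254.29171093]), array([556.60969441, 241.63034224])] [517.53993661 247.96102659] 79.15866444076323
trim tip wrist 20 [719. 195.  20.] [777. 201.  20.] top [656. 224.  20.] [967. 188.  20.]
trim tip wrist 150 [631. 214. 150.] [669. 218. 150.] top [630. 213. 150.] [910. 181. 150.]
```

Run:
```python
from h import *
y=np.radians(-8.2); o=down(y+np.pi); u=np.array([-np.sin(y),np.cos(y),0])
b=np.array([517.5,246.5,135.])
set_gripper(40)
env.move_l(b+[0,0,60],o,rate=200)
print('down stop',env.move_l(b,rate=100,f_stop=15))
set_gripper(8); s=env.read_state(); print('w',s['width'],s['grip_force'],s['force'],s['tool_pos'])
print('stop',env.move_l(b+133*u,rate=80,f_stop=12)); s2=env.read_state()
print(s2['force'],'travel',(s2['tool_pos']-s['tool_pos'])@u,s2['width'])
set_gripper(40)
env.move_l(s2['tool_pos']+[0,0,150],rate=200); 
env.reach([600,-135,300],down(np.pi/2)); set_gripper(88)
wrist("w2"); print(env.read_state()['time_s'])
cv2.imwrite("pics/top1.png",viewer.camera("top")[150:260,130:430])
a=cv2.imread("pics/top1.png");b=cv2.imread("pics/w2.png")
cv2.imwrite("pics/c1.png",np.vstack([cv2.resize(a,(560,205)),b[:390]]))
```

```text
down stop False
w 13.924365169219673 29.99880015850067 [-1.04966768 -0.12043106  2.76888022] [517.68276682 246.59864203 135.35280602]
stop True
[-0.09548272 -1.78132221  5.33859778] travel 127.48250732252436 13.926857211797753
11.8417
```

View pics/c1.png

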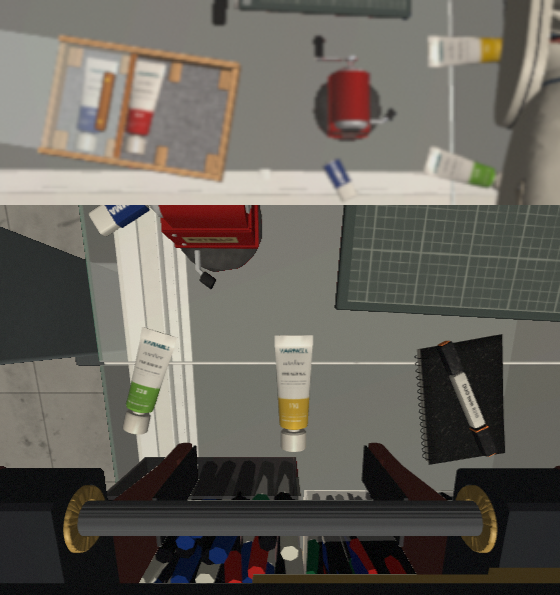

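The crop shows the lid fully back and the empty bay exposed. In the wrist picture (rows less 205), the tube's tail edge runs from (275,131) to (312,130) and the cap end is near (294,246). Pen holders stand beyond the cap.

Run:
```python
from h import *
t=wpt("w2",(293.5,130.5),3);c=wpt("w2",(294,246),17);n=wpt("w2",(293,225),17)
print('tail',t,'cap end',c,'neck',n,'len',np.linalg.norm((t-c)[:2]))
print('w',np.linalg.norm((wpt("w2",(275,131),3)-wpt("w2",(312,130),3))),np.linalg.norm(wpt("w2",(277,210),17)-wpt("w2",(309,210),17)), wpt("w2",(293,210),17))
print('holder edge',wpt("w2",(205,255),100),wpt("w2",(205,255),0),top((418,170),100),top((418,170),0))
```

```text
tail [615.97885154 -68.48671367   3.        ] cap end [ 617.24497454 -201.80423303   17.        ] neck [ 615.82449296 -175.79350155   17.        ] len 133.32353143413576
w 41.89550281889818 37.015054725978224 [ 615.6639874  -157.72579983   17.        ]
holder edge [ 531.13040327 -180.31743664  100.        ] [ 506.53599531 -219.87386001    0.        ] [ 617.17128043 -196.81911786  100.        ] [ 635.4438507  -222.29035706    0.        ]
```

Run:
```python
from h import *
g=np.array([615.5,-138,82.5])
env.move_l(g+[0,0,100],down(np.pi/2),rate=200)
print('stop',env.move_l(g,rate=100,f_stop=10)); 
set_gripper(25); s=env.read_state(); print('w',s['width'],s['grip_force'],s['force'],s['tool_pos'])
env.move_l(g+[0,0,215],rate=150); s=env.read_state(); print('w',s['width'],s['grip_force'],s['force'],s['wrist_torque'])
y=np.radians(-8.2)
p=np.array([516.5,259.3,300.])
q0=s['qpos'];q1=env.ik(p,down(y)); print(q0.round(2),np.round(q1,2))
env.reach(p,down(y)); print(env.read_state()['time_s'])
wrist("w3"); cv2.imwrite("pics/c2.png",np.vstack([cv2.imread("pics/w3.png")[:300],viewer.camera("scene")[:290]]))
```

```text
stop False
w 34.77977245225729 29.90586706699105 [ 0.48419499  0.5261252  -0.0744295 ] [ 615.46215761 -137.97351358   82.45611983]
w 35.07588265654904 29.914147412928287 [ 0.26732198 -0.33752206  0.01279354] [ 0.02043992 -0.09860272 -0.00667846]
[-0.24  0.44  1.62 -0.    1.08 -0.24] [ 0.44  0.36  1.74 -0.    1.05  2.16]
18.3
```

View pics/c2.png

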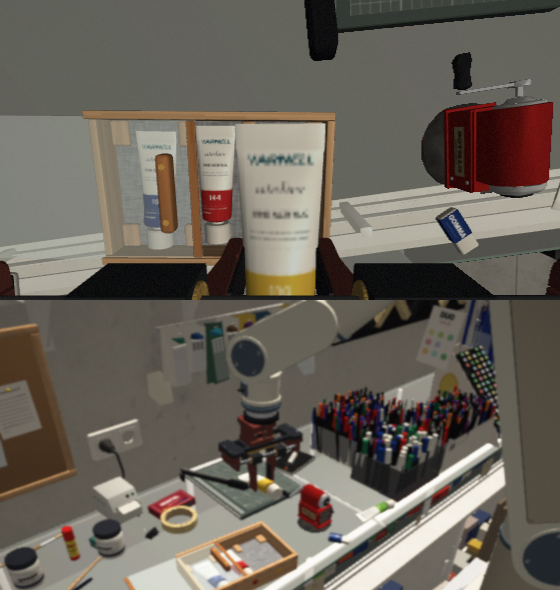

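The tube is held square with its tail towards box +x, so the cap points to -x. The tail edge is at (235–327,123), which matches the predicted row to about 1.5 mm. Now I'll lower it.

Run:
```python
from h import *
p=np.array([516.5,259.3,300.])
print(env.move_l([*p[:2],125],rate=150,f_stop=20), env.read_state()['force'])
print(env.move_l([*p[:2],87.5],rate=25,f_stop=3.5)); s=env.read_state(); print(s['tool_pos'],s['force'],s['wrist_torque'])
if abs(s['tool_pos'][2]-88.5)<3:
    set_gripper(58); env.move_l([*p[:2],250],rate=150)
    wrist("w4"); print(env.read_state()['time_s'])
```

```text
False [-0.46101846  0.36418334  0.22813723]
True
[516.45789573 259.2804277   88.37057414] [-0.69318508  0.46685243  4.74262602] [0.01994228 0.06001503 0.01309352]
22.9333
```

```bash
ls pics
```

```text
c1.png
c2.png
crop0.png
scene0.png
top0.png
top1.png
w1.npy
w1.png
w2.npy
w2.png
w3.npy
w3.png
w4.npy
w4.png
```

Run:
```python
from h import *
set_gripper(40)
env.reach([536,373,300],down(np.radians(-8.2)+np.pi)); wrist("w5"); print(env.read_state()['time_s'])
```

```text
26.0167
```

View pics/w5.png

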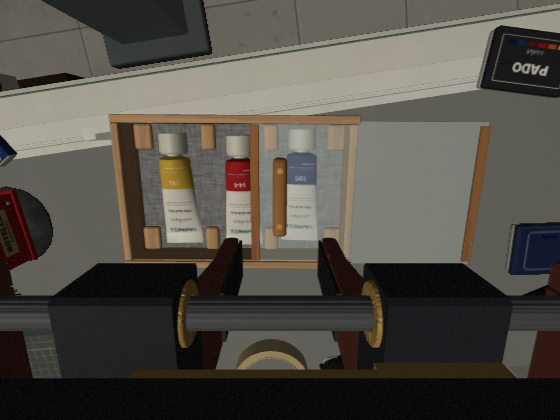

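The yellow tube lies flat between the cleats, with its cap at (173,142) and its tail at (185,238), parallel to the red and blue tubes. The bar is at (280,197). Now I'll shut the lid.

Run:
```python
from h import *
print('bar',wpt("w5",(280,158),66),wpt("w5",(280,236),66))
y=np.radians(-8.2); u=np.array([-np.sin(y),np.cos(y),0])
b=np.array([536,373,135.])
env.move_l(b+[0,0,50],rate=200)
print('down stop',env.move_l(b,rate=100,f_stop=15))
set_gripper(8); s=env.read_state(); print('w',s['width'])
print(env.move_l(b-110*u,rate=90,f_stop=15), env.move_l(b-140*u,rate=40,f_stop=15)); s2=env.read_state()
print(s2['force'],'travel',(s2['tool_pos']-s['tool_pos'])@u,s2['width'])
set_gripper(40); print((env.read_state()['tool_pos']-s['tool_pos'])@u)
env.move_l(s2['tool_pos']+[0,0,165],rate=200)
env.move_l(s2['tool_pos']+[0,0,165]+40*u,rate=150)
wrist("w6"); print(env.read_state()['time_s'])
```

```text
bar [497.06588887 379.8770386   66.        ] [575.15318547 368.53184709  66.        ]
down stop False
w 13.510117270098007
False True
[-1.40542207  3.43483574  3.05162197] travel -130.36469409393428 13.689014355614813
-129.90303845187012
31.9
```

View pics/w6.png

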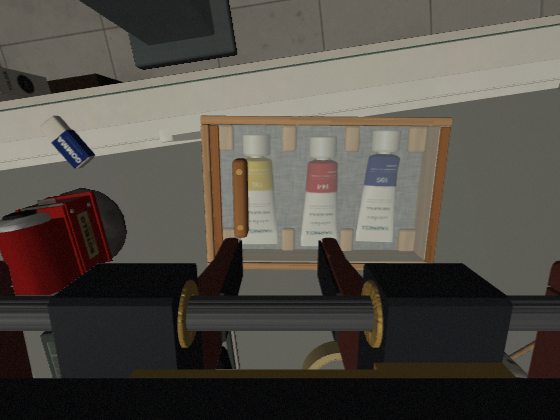

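The lid travelled its full 130 mm and stopped against the end wall, with the bar at (240,197). All three tubes lie parallel under it.

Run:
```python
from h import *
print(wpt("w6",(240,158),66),wpt("w6",(240,237),66))
print(workorder.sign_off())
```

```text
[477.12908991 252.66222348  66.        ] [555.74279714 238.92584085  66.        ]
the job is handed in; nothing more can be done
None
```

The yellow tube lies flat in its bay with its cap the same way as the red and blue, the lid is slid shut against its stop, and the job was handed in at about 32 s of the 66 s allowed.

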